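Present the specimen plate at the end of the loading ledge

ROBOT

A 6-joint arm with a two-finger parallel gripper is mounted at the origin on the work surface. World frame = base frame: x ahead of the robot, y to its left, z up, the work surface at z = 0. Lengths are in m, angles in degrees, forces in N, time in s.
With the tool pointing down it reaches from about 0.3 to 0.775 m from the base axis. Payload 14.6 kg.
Tool frame: the origin (TCP) lies midway between the tips of the shut fingers; the grasp point (between the pads) lies 19 mm behind it (robot.grasp_offset is the z of the grasp point in the tool frame, in m); z points along the fingers, y is the line along which they close (so a half turn about z gives the same grasp; the last joint's range is limited). The gripper opens to 85 mm and grips with 20 to 120 N. Pads are 22 mm wide; open, the fingers measure 114 mm over their backs; the gripper's body (76 mm by 85 mm) begins 54 mm behind the grasp point. The pads swing forward as they close: fully open they stand 13 mm farther back than shut.
Start: joints at [-73.373, 17.183, 87.147, -0, 75.671, -3.816], TCP at [0.192, -0.515, 0.231] pointing down, gripper open.
Joint ranges: [-173.82, 173.82], [-45.26, 126.66], [13.44, 144.39], [-59.66, 239.66], [0, 175.72], [-146.38, 146.38]. Speed limits (degrees/s): [127.2, 127.2, 147.25, 180, 180, 180].

INTERFACE

Orientations are given as [roll, pitch, yaw] about the fixed x, y, z axes, in that order (R = Rz(yaw) Ry(pitch) Rx(roll)).
In Python, from bench import get_state, vision, ticket, spotter, robot gives the robot as it stands.
- The arm moves only by the tool send_rows, never from a script. Its argument "deltas" is a list of rows, each a list of 3 entries, a list of its own where there are three numbers: the shift along the tool's x, y, z in units of 30 mm (1.0 is 30 mm), then the turn, a rotation vector about the tool's x, y, z in rad, then the closure, from 0 (fully open) to 1 (shut). A call has 1 to 12 rows; each row shifts and turns the commanded pose from where the row before left it, along the tool's axes as they then stand; what a row does not reach is not made up. A row lasts 1/10 s, in which the tool goes at most 50 mm and 8.59 degrees, less where a joint would pass 70% of its speed; a pose out of reach is approached as far as the arm can. A call is refused whole if a number of a shift passes 1 or a number of a turn 0.15, either way. A call with a gripper value outside its range is refused whole. The fingers move at their own pace and stop on an object; the grip force is fixed at half the most. Time passes only in rows, so rows that do not move let the fingers close. It gives the time, the measured TCP pose, the force, the opening and the grip force at its end, in the units of the state.
- get_state(): the state, without advancing time (a new reading comes with each control period).
- vision.get_image(name): name is "scene" or "top" or "wrist"; returns the picture (420x560x3 uint8, blue, green, red); there is no depth.
- vision.camera_model(name): a dict with "vfov" (degrees; the focal length in pixels is half the picture's height over the tangent of half this angle, whatever the lens; pixels are square), "cx", "cy" (the principal point, pixels), "camera_from_world" (4x4, takes a point from world to camera coordinates). Camera axes: x right, y up, looking along -z (the intrinsics and any distortion apply to the point x, -y, -z); pixel columns grow to the right and rows downward; lengths in m; the calibration is good to about 2 mm. A picture is of the moment at which its call begins: read the wrist's pose just before it. camera_model takes no time and is no camera call; for the wrist camera it gives the pose at the moment of the call.
- ticket.sign_off(): hands the job in; it is judged then, once.
Trained networks look in the newest picture that a camera, given by its name, has taken for a name from the list of things; names that differ only in an ending like _2 or _b are one class to them, and where a whole thing is asked for, a point or a joint stands for the part that bears it (a point fixed in the world has none). Each returns a list of dicts, best first, with "p" (0 to 1); they miss things now and then, are a little off and sometimes report something else, mostly with a low value. They report only what shows in the picture. A call takes as long as a camera call.
- spotter.search_frame(camera, thing): "bbox" ([left, top, right, bottom] in pixels, round what is visible of it).
- spotter.regions_of(camera, thing): "mask" (420x560 bool, what is visible of it) and "bbox" ([left, top, right, bottom] in pixels, round what is visible of it).
- spotter.place_of(camera, thing): "position" ([column, row] in pixels: a listed point, or the origin of a listed thing).
The state is a dict: "t": time; "q": joint angles; "joint_velocities": joint speeds; "effort": joint torques, N m; "eef_pos": TCP position; "ee_rot": TCP orientation; "contact_force": force on the tool from outside, world axes, zero at the start; "moment": the same for the moment, N m; "gripper_width": finger opening in m; "grip_force": force on a finger pad.
Only numpy, scipy, OpenCV 4.12 (cv2) and the standard library are available. Lean on these libraries where they do the work, as an engineer would, in place of code of your own. Each camera call takes 0.05 s, during which the arm holds its last target. There are 200 camera calls.

TASK

Push the red paddle of the yellow gate away from the robot until the gate is fully open, then push the blue specimen plate along the ledge until its orange front edge sticks out about 3 cm past the open end, so that it can be taken by its edge later. The fingertips are enough for both; never lift or tip the plate, leave it lying flat and square on the ledge, and leave everything else on the bench where it is.

Things in the scene. Friction and masses are not known exactly. Their poses are not given: they have to be found in the camera images.
- ledge: fixed grey ledge, 96 mm wide (its x), 320 mm long (its y), flat top 60 mm above the bench; origin: bench level under its centre. +y runs to the open end (robot's left), the way the plate is pushed; +x across, roughly away from the robot. Lane 84 mm wide between side rails 6 mm wide and 6 mm high; a like rail closes the -y end. The gate's dark track lies below the top and reaches 175 mm to +x
- ledge_end (a point): middle of the top edge of the ledge at its open end, 160 mm along the ledge's +y from its origin, 60 mm above the bench; axes as the ledge
- gate (a joint): opening of the yellow gate in m: 0 closed, 0.115 fully open at its stop. Slides along the ledge's +x, needs about 2 N, no spring, stays where left. A bar 94 mm long, 8 mm thick, standing 15 mm above the ledge top across the open end, with a red paddle at its robot-side end; bar and paddle are clear of the lane only when nearly fully open
- gate_pad (a point): centre across of the red paddle's face that looks to the ledge's -x (the robot), 90 mm above the bench, 27 mm past the open end; push it along the ledge's +x. The paddle is 40 mm wide (along the ledge's y), 8 mm thick, from 43 to 105 mm above the bench. Moves with the gate; axes as the ledge
- plate: blue metal specimen plate with six round steel discs, 76 mm wide (its x), 110 mm long (its y), 6 mm thick, about 0.13 kg, lying loose in the lane of the ledge with its length along it; origin: centre of its underside. Its +y, the end with the orange strip, faces the open end; its rear edge lies 55 mm behind the origin
- plate_front (a point): middle of the upper front edge of the plate, at the orange strip: 55 mm along the plate's +y from its origin, on its top face; axes as the plate
- spare_plate: bare aluminium plate, 76 x 110 x 6 mm, green strip on one end, lying on the bench to the robot's left; leave alone; origin: centre of its underside
- jar: amber specimen jar, 44 mm diameter, 65 mm tall, standing beyond the ledge; leave alone; origin: centre of its underside
- weight: brass knobbed balance weight, 32 mm diameter, 50 mm tall, standing on the robot's side of the ledge; leave alone; origin: centre of its underside
- dish: shallow glass dish, 90 mm diameter, 16 mm tall, to the robot's right; leave alone; origin: centre of its underside
- driver: screwdriver, 160 mm long, lying on the bench to the robot's left; leave alone; origin near its middle, underneath
- tin: white square pill tin with green lid, 50 x 50 x 32 mm, to the robot's right; leave alone; origin: centre of its underside

How it is judged:
By the outcome, as a careful person would: the job done as asked, in the order asked, and still so for the second after the job is handed in, with the robot touching nothing.
It also fails if it takes over 48 s, if anything falls off the work surface, if the arm or the gripper's body presses on something with over 40 N, if the wrist force passes 120 N, or if a joint passes its speed limit or range.

## Working session

There is one attempt and no reset: what is moved stays moved. The work goes in short steps, Python scripts to look and compute and a tool call to move; the robot and the scene stay as the last step left them, time stands still between calls to the robot, and variables do not carry over. Pictures are saved under pics/ and viewed, at most 10 in all, crops included, and the job is handed in when it is done.

Besides the shell and the picture viewer there is one more tool, called after "Request:" by a JSON object that holds its "op" and its "data", one argument or row to a line. send_rows: Moves the arm, as the interface text tells. Its arguments: {"type":"object","properties":{"deltas":{"type":"array"}},"required":["deltas"]}

```bash
mkdir -p pics; ls
cat > h.py <<'E'
import numpy as np, cv2
from bench import get_state, vision, ticket, spotter, robot
def ray(cam,px):
    m=vision.camera_model(cam); f=210/np.tan(np.radians(m["vfov"]/2))
    M=np.array(m["camera_from_world"]); 
    d=np.array([(px[0]-m["cx"])/f,-(px[1]-m["cy"])/f,-1.])
    R=M[:3,:3]; return -R.T@M[:3,3], R.T@d
def onz(cam,px,z):
    o,d=ray(cam,px); return o+d*(z-o[2])/d[2]
def proj(cam,p):
    m=vision.camera_model(cam); f=210/np.tan(np.radians(m["vfov"]/2))
    c=np.array(m["camera_from_world"])@np.append(p,1)
    return np.array([m["cx"]+f*c[0]/-c[2], m["cy"]-f*c[1]/-c[2]])
E
python3 - <<'E'
from h import *
np.set_printoptions(precision=4,suppress=True)
for c in("top","scene"):
    cv2.imwrite(f"pics/{c}1.png",vision.get_image(c)); m=vision.camera_model(c); print({k:v for k,v in m.items() if k!="camera_from_world"})
    for t,z in(("ledge",0),("ledge_end",.06),("gate_pad",.09),("plate",.06),("plate_front",.066),("weight",0),("jar",0)):
        for r in spotter.place_of(c,t)[:2]: print(c,t,round(r["p"],2),np.round(r["position"],1),onz(c,r["position"],z))
print(get_state())
E
```

```text
pics
{'vfov': 50.49098919638226, 'cx': 286.8728966734838, 'cy': 215.3421962827223}
top ledge 0.78 [276.9 189.7] [0.5913 0.041  0.    ]
top ledge_end 0.89 [227.1 201. ] [0.5406 0.1858 0.06  ]
top plate 0.93 [272.5 193.1] [0.5682 0.052  0.06  ]
top plate_front 0.94 [250.8 196.3] [0.5556 0.1155 0.066 ]
top weight 0.6 [276.9 226.2] [0.4769 0.0374 0.    ]
{'vfov': 50.06582160099497, 'cx': 281.0356819064171, 'cy': 207.71271675256975}
scene ledge 0.63 [274.3 248.7] [0.5752 0.0423 0.    ]
scene ledge_end 0.76 [312.  271.1] [0.5482 0.2059 0.06  ]
scene gate_pad 0.65 [333.  258.6] [0.494  0.2144 0.09  ]
scene plate 0.86 [272.6 233.9] [0.5804 0.0407 0.06  ]
scene plate_front 0.78 [287.3 247.1] [0.5694 0.1083 0.066 ]
scene weight 0.42 [305.4 238.2] [0.4739 0.0432 0.    ]
scene jar 0.92 [228.5 244.6] [ 0.6875 -0.0289  0.    ]
scene jar 0.31 [400.7 297.8] [0.3555 0.3406 0.    ]
{'t': 0.8, 'q': array([-73.3743,  17.1815,  87.1479,   0.0011,  75.6709,  -3.8168]), 'joint_velocities': array([ 0.0723, -0.023 , -0.1228,  0.0339, -0.0552,  0.0895]), 'effort': array([  0.0012, -54.3325, -36.1972,   0.    ,   0.0006,  -0.    ]), 'eef_pos': array([ 0.1921, -0.5153,  0.2313]), 'ee_rot': array([-179.9998,   -0.0011,   20.4422]), 'contact_force': array([-0.4439, -0.5475,  0.6445]), 'moment': array([0.0399, 0.0124, 0.0081]), 'grip_force': 0.0, 'gripper_width': 0.08521483803779327}
```

Run:
```python
import cv2
a=cv2.imread("pics/top1.png");b=cv2.imread("pics/scene1.png")
cv2.imwrite("pics/top1c.png",cv2.resize(a[120:300,150:390],None,fx=3.3,fy=3.3,interpolation=cv2.INTER_CUBIC))
cv2.imwrite("pics/scene1c.png",cv2.resize(b[160:340,180:420],None,fx=3.3,fy=3.3,interpolation=cv2.INTER_CUBIC))
```

```text
(no output)
```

View pics/top1c.png

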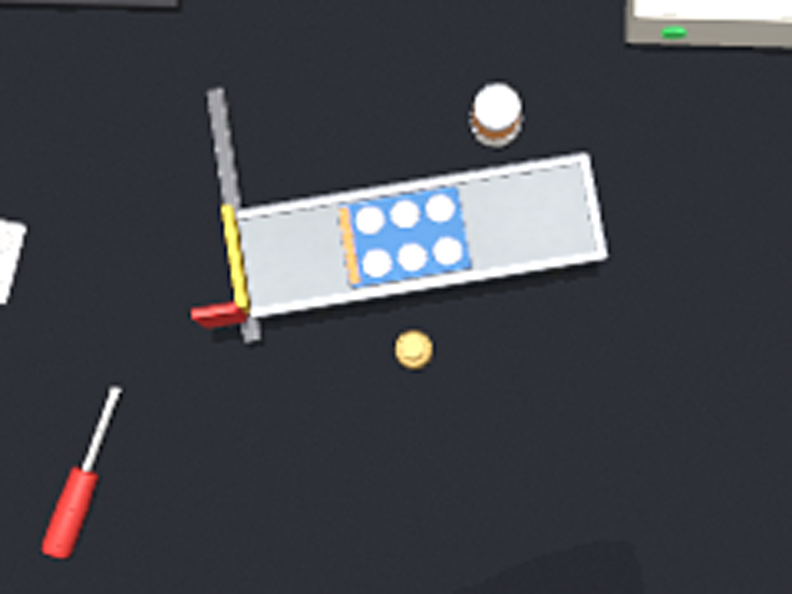

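View pics/scene1c.png

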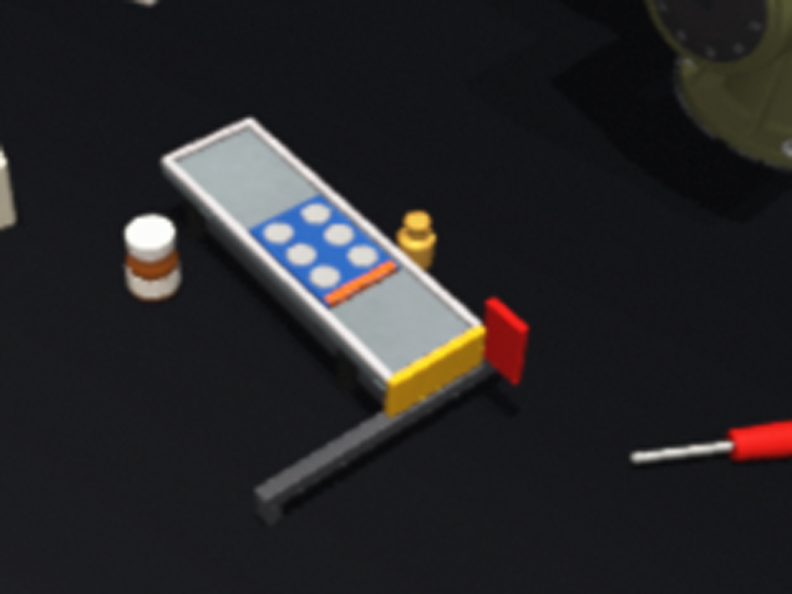

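View pics/top1.png

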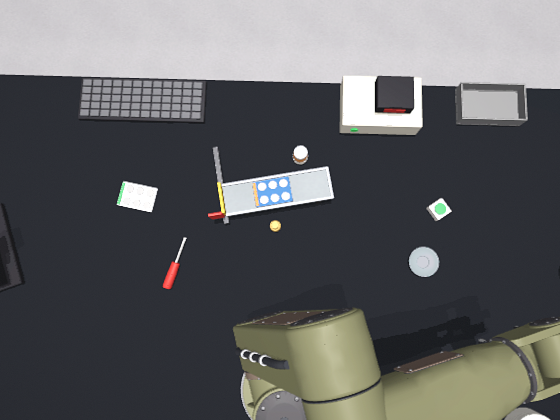

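The top view shows the ledge with rail corners at about (222,185), (226,216), (334,198), (328,167). The gate is shut with its red paddle at (215,215), the plate is mid-lane, the brass weight is at (275,226) and the jar at (300,155). The scene view agrees.

Run:
```python
from h import *
from scipy.optimize import least_squares
np.set_printoptions(precision=4,suppress=True)
def c3(p): x,y,a=p; e=np.array([np.cos(a),np.sin(a)]); n=np.array([-e[1],e[0]]);return [np.append(np.array([x,y])+u*e+v*n,.066) for u,v in((.048,.16),(-.048,.16),(-.048,-.16),(.048,-.16))]
T=np.array([(237,213),(250,318),(607,258),(586,154)])/3.3+[150,120]
S=np.array([(388,383),(485,323),(250,118),(163,160)])/3.3+[180,160]
for n,cs in(("top",[("top",T)]),("scene",[("scene",S)]),("both",[("top",T),("scene",S)])):
    r=least_squares(lambda p:np.concatenate([[proj(c,q)-o for q,o in zip(c3(p),O)] for c,O in cs]).ravel(),[.57,.03,-.1])
    x,y,a=r.x; print(n,x,y,np.degrees(a),"res",r.fun.round(1))
e=np.array([np.cos(a),np.sin(a)]);nn=np.array([-e[1],e[0]])
L=lambda q:((np.array(q)[:2]-[x,y])@np.c_[e,nn])
print("end",[x,y]+.16*nn,"pad guess",[x,y]+.187*nn-.05*e)
for nme,k,z in(("rear L",(463,188),.066),("rear R",(470,268),.066),("front L",(340,210),.066),("front R",(352,286),.066),("weighttop",(414,347),.05),("paddle top l",(192,311),.105),("paddle top r",(246,303),.105)):
    q=onz("top",np.array(k)/3.3+[150,120],z); print(nme,q,L(q)*1000)
for nme,k,z in(("sc pad top far",(487,300),.105),("sc pad top near",(527,328),.105),("rear",(250,232),.066),("rear",(317,196),.066)):
    q=onz("scene",np.array(k)/3.3+[180,160],z); print(nme,q,L(q)*1000)
```

```text
top 0.5727598073977486 0.03740264970072011 11.318718819444838 res [-0.3  0.1  0.6 -0.2 -0.4 -0.1  0.1  0.2]
scene 0.573700258451789 0.041979615319985966 11.15651913967112 res [ 0.6 -0.4 -0.4  0.8  0.1 -0.  -0.4 -0.4]
both 0.5729337654862914 0.0392103484871927 11.221678892213362 res [-0.9 -0.1 -0.  -0.4 -1.  -0.1 -0.5  0.2  0.4 -1.3 -0.6 -0.  -0.1 -0.6
 -0.5 -1. ]
end [0.5418 0.1962] pad guess [0.4875 0.2129]
rear L [0.6174 0.0004 0.066 ] [ 36.0306 -46.6807]
rear R [ 0.5443 -0.0078  0.066 ] [-37.2051 -40.5653]
front L [0.594  0.1105 0.066 ] [34.5313 65.7935]
front R [0.5251 0.097  0.066 ] [-35.71    66.0238]
weighttop [0.4738 0.0404 0.05  ] [-97.0197  20.4953]
paddle top l [0.4928 0.2314 0.105 ] [-41.1588 204.1001]
paddle top r [0.5011 0.1851 0.105 ] [-42.0244 157.087 ]
sc pad top far [0.5012 0.197  0.105 ] [-39.6955 168.7343]
sc pad top near [0.4888 0.235  0.105 ] [-44.4773 208.3981]
rear [0.6193 0.0133 0.066 ] [ 40.4273 -34.4173]
rear [ 0.5486 -0.0029  0.066 ] [-32.1098 -36.569 ]
```

Request:
{"op": "send_rows", "data": {
  "deltas": [
    [[0,0,0],[0,0,-0.141],1],
    [[0,0,0],[0,0,-0.141],1],
    [[0,0,0],[0,0,-0.141],1],
    [[0,0,0],[0,0,-0.141],1],
    [[0,0,0],[0,0,-0.141],1],
    [[0,0,0],[0,0,-0.141],1],
    [[0,0,0],[0,0,-0.141],1],
    [[0,0,0],[0,0,-0.141],1],
    [[0,0,0],[0,0,-0.141],1],
    [[0,0,0],[0,0,-0.141],1],
    [[0,0,0],[0,0,0],1]
  ]
}}

```text
t: 1.9
eef_pos: [0.1921, -0.5154, 0.2313]
ee_rot: [180.0, -0.0, 101.4]
contact_force: [-0.4, -0.9, -0.6]
gripper_width: -0.0001
grip_force: 0.0
```

Request:
{"op": "send_rows", "data": {
  "deltas": [
    [[0.9,0.55,0],[0,0,0],1],
    [[0.9,0.55,0],[0,0,0],1],
    [[0.9,0.55,0],[0,0,0],1],
    [[0.9,0.55,0],[0,0,0],1],
    [[0.9,0.55,0],[0,0,0],1],
    [[0.9,0.55,0],[0,0,0],1],
    [[0.9,0.55,0],[0,0,0],1],
    [[0.9,0.55,0],[0,0,0],1],
    [[0.9,0.55,0],[0,0,0],1],
    [[0.9,0.55,0],[0,0,0],1],
    [[0.9,0.55,0],[0,0,0],1],
    [[0.9,0.55,0],[0,0,0],1]
  ]
}}

```text
t: 3.1
eef_pos: [0.3234, -0.1578, 0.2315]
ee_rot: [180.0, 0.0, 100.9]
contact_force: [0.3, 1.0, 0.3]
gripper_width: -0.0002
grip_force: 0.0
```

Request:
{"op": "send_rows", "data": {
  "deltas": [
    [[0.9,0.55,0],[0,0,0],1],
    [[0.9,0.55,0],[0,0,0],1],
    [[0.9,0.55,0],[0,0,0],1],
    [[0.9,0.55,0],[0,0,0],1],
    [[0.9,0.55,0],[0,0,0],1],
    [[0.9,0.55,0],[0,0,0],1],
    [[0.9,0.55,0],[0,0,0],1],
    [[0.9,0.55,0],[0,0,0],1],
    [[0.9,0.55,0],[0,0,0],1],
    [[0.9,0.55,0],[0,0,0],1],
    [[0.9,0.55,0],[0,0,0],1],
    [[0.9,0.55,0],[0,0,0],1]
  ]
}}

```text
t: 4.3
eef_pos: [0.4546, 0.1987, 0.2313]
ee_rot: [180.0, -0.0, 101.0]
contact_force: [-1.2, 0.1, -0.5]
gripper_width: -0.0002
grip_force: 0.0
```

Run:
```python
from h import *
np.set_printoptions(precision=4,suppress=True)
x,y,a=.5730,.0392,np.radians(11.22); e=np.array([np.cos(a),np.sin(a)]);nn=np.array([-e[1],e[0]])
L=lambda q:((np.array(q)[:2]-[x,y])@np.c_[e,nn])*1000
s=get_state();print(s["eef_pos"],s["ee_rot"],L(s["eef_pos"]))
cv2.imwrite("pics/w1.png",vision.get_image("wrist"))
for t,z in(("gate_pad",.09),("ledge_end",.06),("plate_front",.066),("plate",.06)):
    for r in spotter.place_of("wrist",t)[:2]: q=onz("wrist",r["position"],z);print(t,round(r["p"],2),np.round(r["position"],1),q,L(q))
```

```text
[0.4546 0.1987 0.2313] [179.9879  -0.0008 100.954 ] [-85.1025 179.5247]
gate_pad 0.64 [325.8 188.1] [0.4913 0.2146 0.09  ] [-46.0246 187.9865]
ledge_end 0.61 [377.3 211.2] [0.5469 0.1953 0.06  ] [  4.7966 158.2173]
plate_front 0.64 [369.2 300.4] [0.5612 0.1079 0.066 ] [ 1.8397 69.6918]
```

View pics/w1.png

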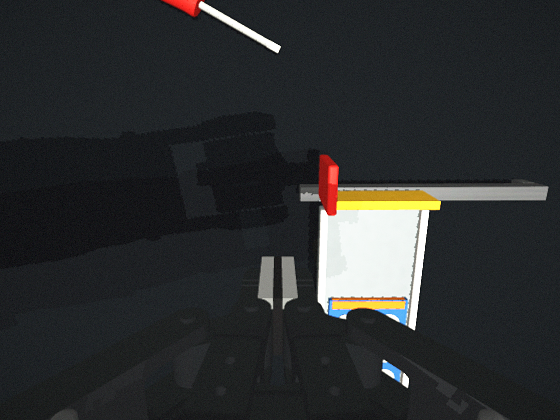

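The wrist view shows the paddle at (328,185) right and ahead of the shut fingertips at (278,270), with the ledge square to the picture. That puts the paddle face at ledge x of about -47 mm and y of about 187 mm, as expected. Now I go down beside the paddle.

Request:
{"op": "send_rows", "data": {
  "deltas": [
    [[0.1,0,0.8],[0,0,0],1],
    [[0.1,0,0.85],[0,0,0],1],
    [[0.07,0,0.85],[0,0,0],1],
    [[0,0,0.85],[0,0,0],1],
    [[0,0,0.85],[0,0,0],1],
    [[0,0,0.85],[0,0,0],1],
    [[0,0,0],[0,0,0],1],
    [[0,0.15,0],[0,0,0],1],
    [[0,0.15,0],[0,0,0],1],
    [[0,0.15,0],[0,0,0],1],
    [[0,0.15,0],[0,0,0],1]
  ]
}}

```text
t: 5.65
eef_pos: [0.4712, 0.209, 0.0806]
ee_rot: [179.9, -0.0, 101.2]
contact_force: [-0.6, 0.1, -0.4]
gripper_width: -0.0001
grip_force: 0.0
```

Request:
{"op": "send_rows", "data": {
  "deltas": [
    [[0,0.15,0],[0,0,0],1],
    [[0,0.2,0],[0,0,0],1],
    [[0,0.25,0],[0,0,0],1],
    [[0,0.3,0],[0,0,0],1],
    [[0,0.3,0],[0,0,0],1],
    [[0,0.3,0],[0,0,0],1],
    [[0,0.3,0],[0,0,0],1],
    [[0,0.3,0],[0,0,0],1],
    [[0,0.3,0],[0,0,0],1],
    [[0,0.3,0],[0,0,0],1],
    [[0,0.25,0],[0,0,0],1],
    [[0,0.2,0],[0,0,0],1]
  ]
}}

```text
t: 6.85
eef_pos: [0.5637, 0.2273, 0.0797]
ee_rot: [180.0, 0.0, 101.2]
contact_force: [-1.3, -0.8, 1.2]
gripper_width: 0.0
grip_force: 0.9
```

Request:
{"op": "send_rows", "data": {
  "deltas": [
    [[0,0.15,0],[0,0,0],1],
    [[0,0.1,0],[0,0,0],1],
    [[0,0.1,0],[0,0,0],1],
    [[0,0.1,0],[0,0,0],1],
    [[0,0.1,0],[0,0,0],1]
  ]
}}

```text
t: 7.35
eef_pos: [0.5794, 0.2305, 0.0798]
ee_rot: [-180.0, 0.0, 101.2]
contact_force: [-0.6, -0.5, 0.5]
gripper_width: -0.0001
grip_force: 0.8
```

Request:
{"op": "send_rows", "data": {
  "deltas": [
    [[0,0.1,0],[0,0,0],1],
    [[0,0.1,0],[0,0,0],1],
    [[0,0,0],[0,0,0],1]
  ]
}}

```text
t: 7.65
eef_pos: [0.584, 0.2314, 0.0797]
ee_rot: [-179.8, 0.0, 101.2]
contact_force: [-15.0, -3.9, 6.5]
gripper_width: -0.0001
grip_force: 7.8
```

Request:
{"op": "send_rows", "data": {
  "deltas": [
    [[0,0.05,0],[0,0,0],1],
    [[0,0.05,0],[0,0,0],1],
    [[0,0,0],[0,0,0],1]
  ]
}}

```text
t: 7.95
eef_pos: [0.5844, 0.2315, 0.0795]
ee_rot: [-179.4, 0.1, 101.3]
contact_force: [-38.5, -10.3, 20.4]
gripper_width: -0.0001
grip_force: 20.4
```

Request:
{"op": "send_rows", "data": {
  "deltas": [
    [[0,-0.3,0],[0,0,0],1],
    [[0,-0.5,0],[0,0,0],1],
    [[0,-0.6,0],[0,0,0],1],
    [[0,-0.6,0],[0,0,0],1],
    [[0,0,-0.5],[0,0,0],1],
    [[0,0,-0.9],[0,0,0],1],
    [[0,0,-0.9],[0,0,0],1],
    [[0,0,-0.9],[0,0,0],1],
    [[-0.5,0,-0.8],[0,0,0],1],
    [[-0.9,0,0],[0,0,0],1],
    [[-0.9,0,0],[0,0,0],1],
    [[-0.9,0,0],[0,0,0],1]
  ]
}}

```text
t: 9.15
eef_pos: [0.549, 0.1255, 0.2013]
ee_rot: [179.9, 0.0, 101.2]
contact_force: [0.6, -0.0, -0.9]
gripper_width: -0.0002
grip_force: 0.0
```

Request:
{"op": "send_rows", "data": {
  "deltas": [
    [[-0.9,0,0],[0,0,0],1],
    [[-0.9,0,0],[0,0,0],1],
    [[-0.9,0,0],[0,0,0],1],
    [[-0.9,0,0],[0,0,0],1],
    [[-0.9,0,0],[0,0,0],1],
    [[-0.9,0.1,0],[0,0,0],1],
    [[-0.2,0.1,0],[0,0,0],1],
    [[0,0,0],[0,0,0],1]
  ]
}}

```text
t: 9.95
eef_pos: [0.5873, -0.0379, 0.2004]
ee_rot: [179.9, 0.0, 101.2]
contact_force: [0.7, 0.6, -0.1]
gripper_width: 0.0002
grip_force: 0.0
```

```bash
cat >> h.py <<'E'
X,Y,A=.5730,.0392,np.radians(11.22); e=np.array([np.cos(A),np.sin(A)]);nn=np.array([-e[1],e[0]])
L=lambda q:((np.array(q)[:2]-[X,Y])@np.c_[e,nn])*1000
def W(u,v,z): return np.append(np.array([X,Y])+u/1e3*e+v/1e3*nn,z)
E
python3 - <<'E'
from h import *
np.set_printoptions(precision=4,suppress=True)
s=get_state();print(s["eef_pos"],s["ee_rot"],L(s["eef_pos"]),s["contact_force"])
im=vision.get_image("wrist");cv2.imwrite("pics/w2.png",im)
for t,z in(("plate_front",.066),("plate",.06),("ledge",0),("ledge_end",.06),("gate_pad",.09)):
    for r in spotter.place_of("wrist",t)[:1]: q=onz("wrist",r["position"],z);print(t,round(r["p"],2),np.round(r["position"],1),L(q))
hsv=cv2.cvtColor(im,cv2.COLOR_BGR2HSV);m=cv2.inRange(hsv,(100,120,60),(130,255,255))
ys,xs=np.where(m);r=cv2.minAreaRect(np.c_[xs,ys].astype(np.float32));b=cv2.boxPoints(r)
for k in b: print(k,L(onz("wrist",k,.066)))
for k in [(-48,160),(48,160),(48,-160),(-48,-160)]: print("exp corner",k,proj("wrist",W(*k,.066)))
E
```

```text
[ 0.5873 -0.0379  0.2004] [179.942    0.014  101.1556] [ -0.9453 -78.3776] [ 0.7088  0.6044 -0.0797]
plate 0.68 [282.3  72.3] [ 1.8029 18.0899]
[226. 149.] [-41.013  -37.3493]
[226.   0.] [-37.1301  63.697 ]
[336.   0.] [37.9726 63.8357]
[336. 149.] [ 42.8059 -37.2039]
exp corner (-48, 160) [ 202.0003 -178.2533]
exp corner (48, 160) [ 360.0791 -177.8632]
exp corner (48, -160) [335.208  293.0461]
exp corner (-48, -160) [223.3498 292.8862]
```

View pics/w2.png

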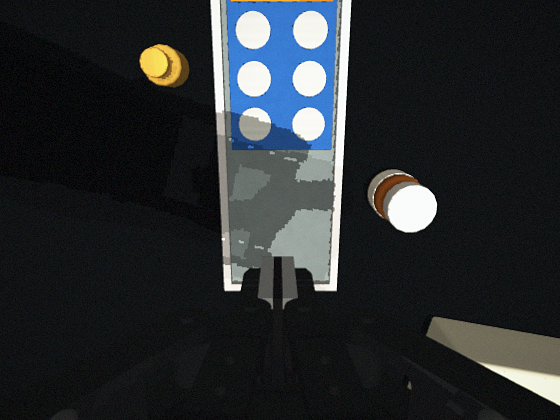

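The wrist view shows the plate's rear edge at row 150, y of about -38 mm, centred in the lane. The predicted ledge corners match the picture, and the jar and weight are clear. Descending behind the plate.

Request:
{"op": "send_rows", "data": {
  "deltas": [
    [[0,0,0.7],[0,0,0],1],
    [[0.05,0.05,0.9],[0,0,0],1],
    [[0,0,0.9],[0,0,0],1],
    [[0,0,0.9],[0,0,0],1],
    [[0,0,0.6],[0,0,0],1],
    [[0,0,0.3],[0,0,0],1],
    [[0,0,0.15],[0,0,0],1],
    [[0,0,0],[0,0,0],1],
    [[0,0,0],[0,0,0],1]
  ]
}}

```text
t: 11.15
eef_pos: [0.5882, -0.0355, 0.0673]
ee_rot: [179.9, 0.0, 101.2]
contact_force: [-0.3, 0.2, 0.5]
gripper_width: 0.0001
grip_force: 0.0
```

Request:
{"op": "send_rows", "data": {
  "deltas": [
    [[0,0,0.14],[0,0,0],1],
    [[0.1,0,0],[0,0,0],1],
    [[0.2,0,0],[0,0,0],1],
    [[0.2,0,0],[0,0,0],1],
    [[0.15,0,0],[0,0,0],1],
    [[0.1,0,0],[0,0,0],1],
    [[0.1,0,0],[0,0,0],1],
    [[0.1,0,0],[0,0,0],1],
    [[0.1,0,0],[0,0,0],1],
    [[0.1,0,0],[0,0,0],1]
  ]
}}

```text
t: 12.15
eef_pos: [0.581, -0.0015, 0.0621]
ee_rot: [180.0, 0.0, 101.2]
contact_force: [0.7, -1.9, 1.1]
gripper_width: 0.0001
grip_force: 0.4
```

Request:
{"op": "send_rows", "data": {
  "deltas": [
    [[0.12,0,0],[0,0,0],1],
    [[0.15,0,0],[0,0,0],1],
    [[0.2,0,0],[0,0,0],1],
    [[0.25,0,0],[0,0,0],1],
    [[0.25,0,0],[0,0,0],1],
    [[0.25,0,0],[0,0,0],1],
    [[0.25,0,0],[0,0,0],1],
    [[0.25,0,0],[0,0,0],1],
    [[0.25,0,0],[0,0,0],1],
    [[0.25,0,0],[0,0,0],1],
    [[0.2,0,0],[0,0,0],1],
    [[0.2,0,0],[0,0,0],1]
  ]
}}

```text
t: 13.35
eef_pos: [0.5656, 0.0759, 0.0621]
ee_rot: [-180.0, 0.0, 101.2]
contact_force: [0.5, 0.1, 0.3]
gripper_width: 0.0001
grip_force: 0.4
```

Request:
{"op": "send_rows", "data": {
  "deltas": [
    [[0.15,0,0],[0,0,0],1],
    [[0.1,0,0],[0,0,0],1],
    [[0.05,0,0],[0,0,0],1],
    [[0,0,0],[0,0,0],1]
  ]
}}

```text
t: 13.75
eef_pos: [0.5639, 0.0844, 0.0621]
ee_rot: [-180.0, -0.0, 101.2]
contact_force: [-0.5, -0.4, -1.1]
gripper_width: -0.0002
grip_force: 0.0
```

```bash
cat > look.py <<'E'
import sys
from h import *
np.set_printoptions(precision=4,suppress=True)
s=get_state();print(s["eef_pos"],L(s["eef_pos"]),s["contact_force"])
n=sys.argv[1]; a=vision.get_image("top");b=vision.get_image("scene");cv2.imwrite(f"pics/t{n}.png",a);cv2.imwrite(f"pics/s{n}.png",b)
for c in("top","scene"):
    for t,z in(("plate_front",.066),("ledge_end",.06),("gate_pad",.09)):
        vision.get_image(c) if 0 else None
        for r in spotter.place_of(c,t)[:1]: q=onz(c,r["position"],z);print(c,t,round(r["p"],2),np.round(r["position"],1),L(q))
    im=a if c=="top" else b
    hsv=cv2.cvtColor(im,cv2.COLOR_BGR2HSV);m=cv2.inRange(hsv,(5,120,120),(20,255,255))
    p=proj(c,W(0,180,.066)).astype(int); k=np.zeros_like(m);cv2.circle(k,tuple(int(v) for v in p),40,255,-1);m&=k
    ys,xs=np.where(m); r=cv2.minAreaRect(np.c_[xs,ys].astype(np.float32)); print("orange",[L(onz(c,q,.066)).round(1) for q in cv2.boxPoints(r)],len(xs))
f=lambda im,p:cv2.resize(im[int(p[1])-55:int(p[1])+55,int(p[0])-70:int(p[0])+70],(400,314),interpolation=cv2.INTER_CUBIC)
cv2.imwrite(f"pics/c{n}.png",np.hstack([f(a,proj("top",W(30,140,.066))),f(b,proj("scene",W(30,140,.066)))]))
E
python3 look.py 2
```

```text
[0.5639 0.0844 0.0621] [-0.1266 46.078 ] [-0.5106 -0.4298 -1.0538]
top plate_front 0.75 [219.2 200.4] [  1.2015 172.1596]
top ledge_end 0.95 [223.1 201.8] [ -3.6681 162.1089]
top gate_pad 0.53 [209.5 179.9] [ 61.1187 188.3122]
orange [array([107.1, 172.4]), array([107.5, 160.7]), array([-22.8, 154.6]), array([-23.2, 166.1])] 19
scene plate_front 0.76 [313.9 264.2] [ -7.3563 157.2435]
scene ledge_end 0.59 [310.4 268.3] [  5.2439 158.6778]
scene gate_pad 0.66 [298.8 278.2] [ 67.2429 184.8105]
orange [array([120.6, 168.8]), array([-71.7,  38.1]), array([-104.1,  120.9]), array([ 88. , 237.8])] 225
```

View pics/c2.png

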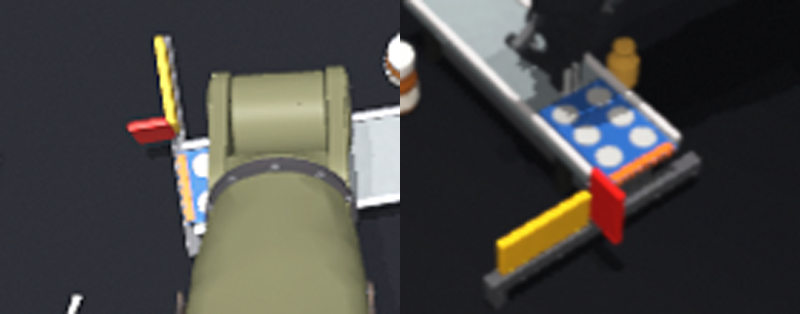

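The gate stands fully open: the paddle has moved about 115 mm, and bar and paddle are clear of the lane. The plate is square with its orange edge just past the end, at about 166 mm. I push roughly 18 mm more and then check.

Request:
{"op": "send_rows", "data": {
  "deltas": [
    [[0.05,0,0],[0,0,0],1],
    [[0.1,0,0],[0,0,0],1],
    [[0.12,0,0],[0,0,0],1],
    [[0.12,0,0],[0,0,0],1],
    [[0.1,0,0],[0,0,0],1],
    [[0.08,0,0],[0,0,0],1],
    [[0.05,0,0],[0,0,0],1],
    [[0,0,0],[0,0,0],1]
  ]
}}

```text
t: 14.95
eef_pos: [0.5603, 0.1027, 0.0621]
ee_rot: [-180.0, -0.0, 101.2]
contact_force: [-0.4, 0.2, 0.1]
gripper_width: 0.0003
grip_force: 0.0
```

Request:
{"op": "send_rows", "data": {
  "deltas": [
    [[-0.2,0,0],[0,0,0],1],
    [[-0.4,0,0],[0,0,0],1],
    [[-0.4,0,-0.3],[0,0,0],1],
    [[-0.4,0,-0.7],[0,0,0],1],
    [[0,0,-0.9],[0,0,0],1],
    [[0,0,-0.9],[0,0,0],1],
    [[0,0,-0.9],[0,0,0],1],
    [[0,0,-0.5],[0,0,0],1],
    [[0,0,0],[0,0,0],1]
  ]
}}

```text
t: 15.85
eef_pos: [0.5695, 0.0603, 0.1909]
ee_rot: [179.7, 0.0, 101.2]
contact_force: [0.4, -1.4, -0.3]
gripper_width: -0.0003
grip_force: 0.0
```

```bash
python3 look.py 3
python3 - <<'E'
from h import *
np.set_printoptions(precision=1,suppress=True)
im=vision.get_image("wrist");cv2.imwrite("pics/w3.png",im)
for r in spotter.place_of("wrist","plate_front")[:1]: print(r["p"],L(onz("wrist",r["position"],.066)))
hsv=cv2.cvtColor(im,cv2.COLOR_BGR2HSV)
m=cv2.inRange(hsv,(100,120,60),(130,255,255))
ys,xs=np.where(m); 
for k in cv2.boxPoints(cv2.minAreaRect(np.c_[xs,ys].astype(np.float32))): print("blue",k,L(onz("wrist",k,.066)))
m=cv2.inRange(hsv,(6,120,120),(18,255,255));ys,xs=np.where(m); 
if len(xs):
  for k in cv2.boxPoints(cv2.minAreaRect(np.c_[xs,ys].astype(np.float32))): print("or",k,L(onz("wrist",k,.066)))
print(proj("wrist",W(-48,160,.066)),proj("wrist",W(48,160,.066)))
s=cv2.imread("pics/s3.png");p=proj("scene",W(20,170,.066)).astype(int)
a=cv2.resize(s[p[1]-28:p[1]+28,p[0]-35:p[0]+35],(500,400),interpolation=cv2.INTER_CUBIC);cv2.imwrite("pics/s3c.png",np.hstack([a,cv2.resize(im,(300,400))])[:,:800])
print(p)
E
```

```text
[0.5695 0.0603 0.1909] [ 0.6323 21.3927] [ 0.3765 -1.4022 -0.3095]
top plate_front 0.94 [213.2 202.9] [ -3.2582 190.6962]
top ledge_end 0.7 [224.4 200.9] [ -1.6303 157.912 ]
top gate_pad 0.58 [212.  180.5] [ 58.1289 181.3751]
orange [array([-26.3, 196.9]), array([107.1, 172.7]), array([103.7, 156.2]), array([-29.7, 180.7])] 35
scene plate_front 0.88 [315.3 274.3] [ 12.0434 185.0325]
scene ledge_end 0.68 [310.7 269.2] [  6.6093 161.4574]
scene gate_pad 0.56 [301.3 280.1] [ 66.1577 193.0159]
orange [array([84.3, 58.1]), array([-81.9,  49. ]), array([-39.3, 188.9]), array([111.7, 188.6])] 201
blue [224.   0.] [-35.6 160.1]
blue [340.   0.] [ 40.1 160.2]
blue [340. 130.] [44.3 77.2]
blue [224. 130.] [-39.   77.1]
or [142.  200.5] [-103.3   24.7]
or [161.4 158.9] [-85.8  56.3]
or [425.8 281.9] [120.  -43.5]
or [406.4 323.6] [108.2 -82.4]
[204.9   0.2] [352.    0.4]
[309 272]
```

View pics/s3c.png

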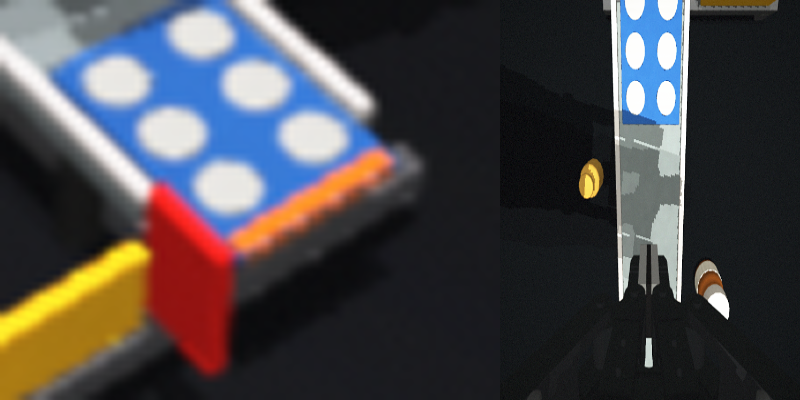

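View pics/w3.png

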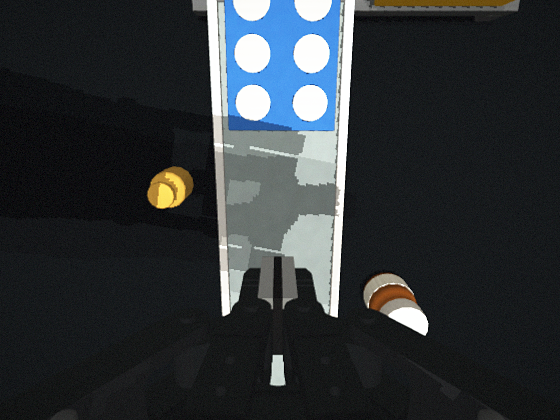

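The plate lies flat and square between the rails, with the rear edge at row 130, y of about 77 mm, so the overhang is about 27 mm. I refine that with a rectified view of the top picture.

Run:
```python
from h import *
def rect(c,f):
    pts=[(-60,60),(60,60),(60,220),(-60,220)]
    src=np.float32([proj(c,W(u,v,.066)) for u,v in pts])
    dst=np.float32([((v-60)*4,(60-u)*2.9) for u,v in pts])
    return cv2.warpPerspective(cv2.imread(f),cv2.getPerspectiveTransform(src,dst),(640,348)*1,flags=cv2.INTER_CUBIC)
a,b=rect("top","pics/t3.png"),rect("scene","pics/s3.png")
for im in(a,b):
    for v in range(100,221,20): cv2.line(im,((v-60)*4,0),((v-60)*4,12),(255,255,255),1)
cv2.imwrite("pics/r3.png",cv2.resize(np.vstack([a,b]),None,fx=.85,fy=.85))
```

```text
(no output)
```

View pics/r3.png

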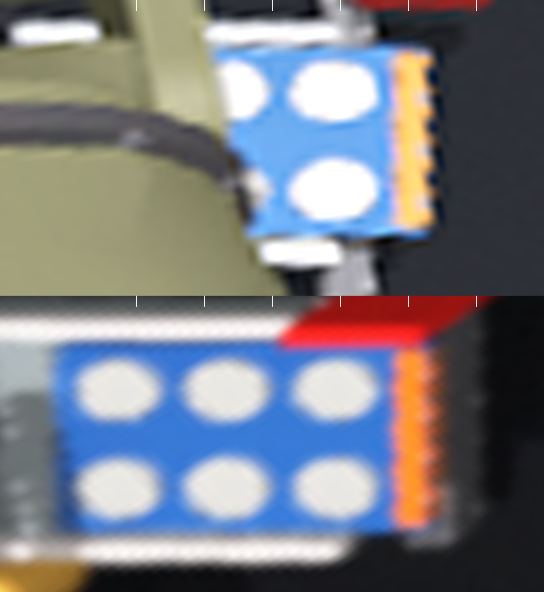

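Both rectified views show the plate square with 27–28 mm of overhang. I nudge it about 2.5 mm more.

Request:
{"op": "send_rows", "data": {
  "deltas": [
    [[0,0,0.7],[0,0,0],1],
    [[0,0,0.9],[0,0,0],1],
    [[0,0,0.9],[0,0,0],1],
    [[0,0,0.9],[0,0,0],1],
    [[0.2,0,0.5],[0,0,0],1],
    [[0.3,0,0.25],[0,0,0],1],
    [[0.3,0,0],[0,0,0],1],
    [[0.3,0,0],[0,0,0],1],
    [[0,0,0],[0,0,0],1]
  ]
}}

```text
t: 17.25
eef_pos: [0.5624, 0.0951, 0.0648]
ee_rot: [179.9, 0.0, 101.3]
contact_force: [-0.0, -0.0, 0.4]
gripper_width: 0.0003
grip_force: 0.0
```

Request:
{"op": "send_rows", "data": {
  "deltas": [
    [[0,0,0.07],[0,0,0],1],
    [[0,0,0],[0,0,0],1],
    [[0.08,0,0],[0,0,0],1],
    [[0.08,0,0],[0,0,0],1],
    [[0.07,0,0],[0,0,0],1],
    [[0.06,0,0],[0,0,0],1],
    [[0.04,0,0],[0,0,0],1],
    [[0.02,0,0],[0,0,0],1],
    [[0,0,0],[0,0,0],1]
  ]
}}

```text
t: 18.15
eef_pos: [0.56, 0.104, 0.0615]
ee_rot: [180.0, -0.0, 101.2]
contact_force: [0.4, -0.7, 0.4]
gripper_width: 0.0002
grip_force: 0.0
```

Request:
{"op": "send_rows", "data": {
  "deltas": [
    [[-0.2,0,0],[0,0,0],1],
    [[-0.4,0,0],[0,0,0],1],
    [[-0.4,0,-0.3],[0,0,0],1],
    [[-0.4,0,-0.7],[0,0,0],1],
    [[0,0,-0.9],[0,0,0],1],
    [[0,0,-0.9],[0,0,0],1],
    [[0,0,-0.9],[0,0,0],1],
    [[0,0,-0.5],[0,0,0],1],
    [[0,0,0],[0,0,0],1]
  ]
}}

```text
t: 19.05
eef_pos: [0.5692, 0.0618, 0.1904]
ee_rot: [179.7, 0.0, 101.2]
contact_force: [0.1, -0.4, -1.0]
gripper_width: 0.0001
grip_force: 0.0
```

Run:
```python
from h import *
np.set_printoptions(precision=1,suppress=True)
im=vision.get_image("wrist");b=vision.get_image("scene")
for n,i,lo in(("wrist",im,0),("scene",b,0)):
    m=cv2.inRange(cv2.cvtColor(i,cv2.COLOR_BGR2HSV),(100,120,60),(130,255,255))
    c=max(cv2.findContours(m,0,2)[0],key=cv2.contourArea)
    q=np.array([L(onz(n,k,.066)) for k in c[:,0]]); print(n,"x",q[:,0].min(),q[:,0].max(),"y",q[:,1].min(),q[:,1].max())
    sel=q[(q[:,1]<q[:,1].min()+6)&(abs(q[:,0])<30)];print("rear slope deg",np.degrees(np.polyfit(sel[:,0],sel[:,1],1)[0]))
for r in spotter.place_of("scene","plate_front")[:1]: print(r["p"],L(onz("scene",r["position"],.066)))
for r in spotter.place_of("scene","gate_pad")[:1]: print(r["p"],L(onz("scene",r["position"],.09)))
```

```text
wrist x -37.10677041611196 37.7935503573194 y 79.38983141321673 160.86716119157043Traceback (most recent call last):
  File "<stdin>", line 8, in <module>
    raise TypeError("expected non-empty vector for x")
TypeError: expected non-empty vector for x
```

```bash
python3 -c "
from bench import ticket
print(ticket.sign_off())"
```

```text
the job is handed in; nothing more can be done
None
```

I pushed the gate fully open against its stop, then pushed the plate until its orange edge sticks out about 29 mm, an estimate from the wrist camera. It lay flat and square in the rectified views before a last 1–2 mm nudge; my check of squareness after that nudge failed to run. The arm was clear when I handed in at about 19 s.

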